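# Turn a nested crate half round and stack it under the rim lugs

## Robot

A 7-joint arm with a two-finger parallel gripper is mounted at the origin on the work surface. World frame = base frame: x ahead of the robot, y to its left, z up, the work surface at z = 0. Lengths are in m, angles in rad, forces in N, time in s.
With the tool pointing down it reaches from about 0.425 to 0.95 m from the base axis. Payload 4.7 kg.
Tool frame: the origin (TCP) lies on the centre line of the jaws, within the pads' length; the fingertips stand robot.nose_length ahead of it and the grasp point (between the pads) lies 8 mm behind it (robot.nose_length is the distance from the TCP to the fingertips, in m); z points along the fingers, x is the direction in which the jaws open and shut, and the axes are right-handed (so a half turn about z gives the same grasp; the last joint's range is limited). The gripper opens to 85 mm and grips with 20 to 120 N. Pads are 22 mm wide; open, the fingers measure 114 mm over their backs; the gripper's body (76 mm by 85 mm) begins 54 mm behind the grasp point. The pads swing forward as they close: fully open they stand 13 mm farther back than shut.
Start: joints at [-1.313, 0.469, -0.049, 1.532, 0.024, 1.141, -0.082], TCP at [0.191, 0.647, 0.242] pointing down, gripper open.
Joint ranges: [-2.59, 2.59], [-0.33, 1.99], [-1.39, 1.29], [0.1, 2.45], [-1.04, 4.18], [0.21, 1.99], [-2.66, 2.66]. Speed limits (rad/s): [2.57, 2.57, 3.14, 3.14, 3.14, 3.14, 3.14].

## Interface

Orientations are given as [roll, pitch, yaw] about the fixed x, y, z axes, in that order (R = Rz(yaw) Ry(pitch) Rx(roll)).
In Python, from plant import robot gives the robot as it stands. Calls block until the motion is done:
- robot.goto(position, orientation): joint-space move of the TCP to a pose.
- robot.move_straight(position, vel=0.15, attitude=None, contact_N=None): straight line of the TCP; attitude=None keeps the orientation; vel is the mean speed in m/s. With contact_N (N) it stops when the force on the tool has changed by that much, and returns True; else False.
- robot.move_joints(angles): joint-space move.
- robot.grip(opening, strength=None): opening from 0.0 (shut) to 1.0 (fully open); strength is the grip in N (None keeps the last); returns when the fingers have stopped.
- robot.sleep(seconds).
- robot.inverse_kinematics(position, orientation): joint angles nearest the present ones, or None.
- robot.sense(): the state.
- robot.grab_frame(name): name is "scene" or "top" or "wrist"; returns a dict with "image" (400x640x3 uint8, red, green, blue), "range_z" (400x640 float32, m along the optical axis (not along the pixel's ray), 0 where there is no reading), "fx", "fy", "cx", "cy" (pixels), "R" (3x3) and "t" (3): a world point X has camera coordinates R X + t. Camera axes: x right, y down, z forward; pixel columns grow to the right and rows downward; lengths in m; the calibration is good to about 2 mm. A picture is of the moment at which its call begins.
A pose or a line that the arm cannot do raises robot.IKError and nothing moves.
- robot.close_job(): hands the job in, once; it reports no verdict.
The state is a dict: "t": time; "joint_pos": joint angles; "joint_velocities": joint speeds; "effort": joint torques, N m; "tcp_pos": TCP position; "tcp_rot": TCP orientation; "wrist_force": force on the tool from outside, world axes, zero at the start; "torque": the same for the moment, N m; "opening": opening from 0.0 (shut) to 1.0 (fully open).
Only numpy, scipy, OpenCV 4.12 (cv2) and the standard library are available. Lean on these libraries where they do the work, as an engineer would, in place of code of your own. Each camera call takes 0.05 s, during which the arm holds its last target.

## Task

Somebody put the upper blue crate on the lower one the nesting way round, so it has sunk in and sits on the green bit case. Lift it out, turn it half round and stack it back on: tuck its toes under the two hooked lugs at the blue end of the lower crate (their grey rail has side play, so feel for where the toes drop in), then let its heels down into the saddles until it stands level, and only then let go. Do not drop or force it; keep the goods in both crates, leave the lower crate where it is and the tools alone.

Things in the scene. Friction and masses are not known exactly. Their poses are not given: they have to be found in the camera images.
- upper_center (a point): Upper stack-nest crate, blue, open top, rim of its +x short end yellow, about 0.33 kg, loose. 200 mm (x) by 166 mm (y) over the rim, 90 mm high. Point: its centre, 45 mm above its underside; z up, x along its length to the yellow end. Below the rim, 3 mm walls lean in to a 152 x 110 mm floor 4 mm thick. Starts nested: 48 mm above the lower crate, yellow end over yellow end.
- upper_grip (a point): Top of the upper crate's blue end, mid-width (x -92, y 0, z +45 mm from its centre): a good place to pinch from above, one finger inside. Rim and grey lug rail (fast on this crate) make a plain upright band 16 mm thick (x -84 to -100), 28 mm tall, 52 mm wide between the lugs (6 mm higher). 20 mm of air below it to the other rim while nested. Held here, the yellow end may droop a little.
- upper_toes (a point): Midway between the tips of the upper crate's two toes, on their underside (x +94, y 0, z -45 mm from its centre). The toes are flat tongues at the foot of the yellow end, centred at y = +40 and -40 mm, 24 mm wide, 6 mm thick, sticking out 18 mm, level with the underside; dipped 5 to 10 degrees they go in under hooks. In the nest they sit in pockets in the other crate's yellow end wall (3 mm play).
- upper_heels (a point): Midway between the upper crate's two heel feet, on their underside (x -60, y 0, z -45 mm from its centre). The heels are on the long sides near the blue end: 22 mm long (x), reaching out to y = 77 mm either side, 14 mm tall. In the nest they sit in wall pockets of the other crate (3 mm play).
- lower_lugs (a point): Lower crate's blue end, at seat level against the lug posts, where the lugs' middle should be (x -96, y 0, z +38 mm from its centre). The grey rail with both lugs (40 mm either side of its middle) sits up to 6 mm off to one side (y); this point does not show that. Seats: 28 mm wide between 7 mm walls, x -84 to posts at -96; hooks over x < -89, 9 mm above the seat, tops at 13 mm.
- lower_saddles (a point): Midway between the lower crate's two saddles, at their floor level (x +60, y 0, z +38 mm from its centre): the heels belong there. Saddles: recesses in the long rims near the yellow end, 26 mm long (x), 7 mm deep, square edges, open at the sides: 2 mm play fore and aft, and the toes alone fix the crate sideways. A heel that misses stands 7 mm too high on the rim.
- lower_center (a point): Lower crate, same as the upper (rim top 45 mm above this point), loose on the table, about 0.33 kg plus the case; slides if pushed hard. Its lug rail is held by friction (20 N). Point: its centre, 45 mm above the table; x to its yellow end, z up. A crate turned half round, toes under the lugs, heels in the saddles, stands level, centre 83 mm higher, up to 8 mm off to the side as the rail has it.
- bitcase_center (a point): Closed green drill-bit case, 120 x 80 x 44 mm, 0.3 kg, lying in the lower crate under the upper one. The point is its centre.
- plugbox_center (a point): Small grey box with a white lid, 87 x 62 x 30 mm, about 0.08 kg, lying loose on the floor of the upper crate. The point is its centre.
- hammer: Claw hammer lying on the table, 300 mm long along its x (head at +x), 0.6 kg, 28 mm high. Origin on the table under the middle of it. Bystander.
- drill: Grey and black cordless drill lying on its side, 200 x 185 mm, 62 mm high, 1.1 kg. Origin on the table under the middle of it. Bystander.
- prybar: Dark steel pry bar lying on the table beyond the crates, 380 mm long along its y, 10 mm high, 0.7 kg. Origin on the table under its middle. Bystander.
Not all that is in view belongs to the job. There is more than one size of the part that bears plugbox_center; the job needs the smallest.

How it is judged:
On the way, in this order (a step that is already met when the one before it is completed fails the run):
1. the upper crate has been lifted clear of the lower one (z of upper_center in the frame of lower_center above 0.1 m), for 0.1 s.
2. the upper crate, turned half round, is down with its toes under the lugs and its heels in the saddles while still held (horizontal distance between upper_center and lower_center below 0.011 m and x of upper_toes in the frame of lower_center below -0.085 m and z of upper_center in the frame of lower_center between 0.079 and 0.0865 m and contact force between the fingers and upper above 1 N), for 0.1 s.
At the end, for the whole second after the job is handed in: Upper crate level (0.03 rad) and at rest on the lower, yellow end over blue end, centres within 10 mm in plan, 80 to 85.5 mm apart in height (toes under lugs, heels in saddles); lower crate level on the table; bit case in the lower crate, clear of the upper; plug box in the upper (horizontal distance between upper_center and lower_center below 0.01 m and x of upper_toes in the frame of lower_center below -0.085 m and z of upper_center in the frame of lower_center between 0.08 and 0.0855 m and angle between each of upper_center, lower_center's own z axis and vertical below 0.03 rad and height (world z) of lower_center below 0.05 m and linear speed of upper below 0.02 m/s and contact force between upper and bitcase below 0.1 N and horizontal distance between bitcase_center and lower_center below 0.05 m and z of bitcase_center in the frame of lower_center below 0.03 m and horizontal distance between plugbox_center and upper_center below 0.08 m and z of plugbox_center in the frame of upper_center between -0.045 and 0.03 m); the robot touches nothing.
It fails at once if the upper crate is slammed or forced on the lower one (over 45 N between them) (contact force between upper and lower above 45 N).
It fails at once if the lower crate is shifted more than 40 mm (distance of lower_center from where it was at the start of the episode above 0.04 m).
It fails at once if the hammer is moved more than 20 mm (distance of hammer from where it was at the start of the episode above 0.02 m).
It fails at once if the drill is moved more than 20 mm (distance of drill from where it was at the start of the episode above 0.02 m).
It fails at once if the pry bar is moved more than 20 mm (distance of prybar from where it was at the start of the episode above 0.02 m).
It also fails if it takes over 61 s, if anything falls off the work surface, if the arm or the gripper's body presses on something with over 40 N, if the wrist force passes 120 N, or if a joint passes its speed limit or range.

## Working session

There is one attempt and no reset: what is moved stays moved. The work goes in short steps, each a Python script; the robot and the scene stay as the last script left them, time stands still between calls to the robot, and variables do not carry over. Pictures are saved under pics/ and viewed, and the job is handed in when it is done.

```bash
ls; mkdir -p pics; python3 - <<'E'
from plant import robot
import cv2,numpy as np
print(robot.nose_length, robot.sense())
for n in ["scene","top","wrist"]:
    f=robot.grab_frame(n); cv2.imwrite(f"pics/{n}0.png",f["image"][:,:,::-1])
    np.savez(f"{n}0.npz",**f)
    print(n,f["fx"],f["R"],f["t"])
E
```

```text
pics
0.011 {'t': 0.0, 'joint_pos': array([-1.31289413,  0.46945358, -0.04861678,  1.53370228,  0.0241026 ,
        1.1410197 , -0.08229416]), 'joint_velocities': array([-0.00064547,  0.0014852 , -0.00018874, -0.00019595,  0.00039624,
        0.00158325, -0.00035283]), 'effort': array([-2.87304165e-04, -5.10318625e+01, -4.65295685e-02, -2.37710577e+01,
        1.07517623e-02,  7.36900343e-03,  1.93734479e-06]), 'tcp_pos': array([0.19076379, 0.64688415, 0.24124976]), 'tcp_rot': array([3.14152543e+00, 1.99590761e-03, 1.28405229e+00]), 'wrist_force': array([1.16889312, 0.09936382, 0.05570209]), 'torque': array([-0.00366237, -0.02664659, -0.00322351]), 'opening': 1.0043225083803433}
scene 385.12941535123167 [[ 0.43893582  0.89827221  0.02103299]
 [ 0.54292885 -0.24650204 -0.80278578]
 [-0.71593548  0.36379084 -0.59589648]] [-0.24599206 -0.22322632  1.45473189]
top 362.606679007368 [[-1.14040228e-02 -9.99934582e-01 -8.83207542e-04]
 [-9.84219968e-01  1.13807708e-02 -1.76582932e-01]
 [ 1.76581432e-01 -1.14448528e-03 -9.84285369e-01]] [-7.45929067e-04  5.86301114e-01  1.18118563e+00]
wrist 354.0630432305084 [[ 0.28175695  0.95948262 -0.00247572]
 [ 0.9266207  -0.27143553  0.26018613]
 [ 0.24897207 -0.07560331 -0.9655553 ]] [-0.67302669 -0.03425975  0.3794853 ]
```

View pics/top0.png

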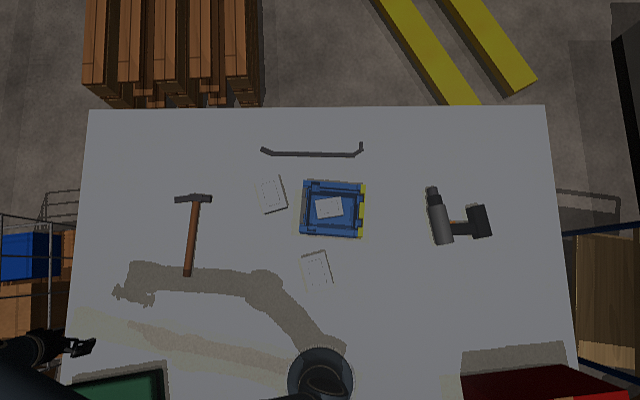

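View pics/scene0.png

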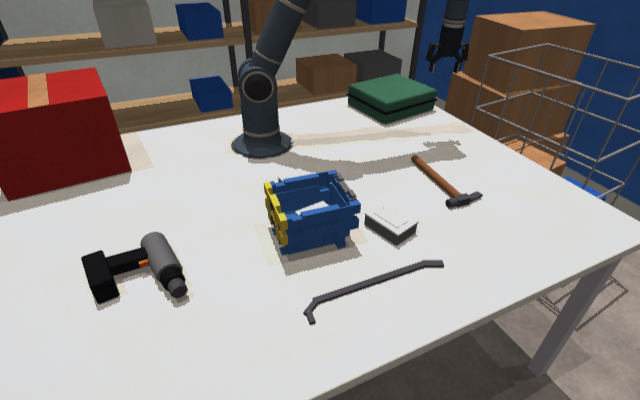

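```bash
cat > h.py <<'E'
import numpy as np,cv2
def back(f,u,v,r=None):
    r=f["range_z"][int(v),int(u)] if r is None else r
    c=np.array([(u-f["cx"])/f["fx"]*r,(v-f["cy"])/f["fy"]*r,r])
    return f["R"].T@(c-f["t"])
def proj(f,X):
    c=f["R"]@np.asarray(X)+f["t"]; return f["fx"]*c[0]/c[2]+f["cx"],f["fy"]*c[1]/c[2]+f["cy"]
def backz(f,u,v,z):
    d=f["R"].T@np.array([(u-f["cx"])/f["fx"],(v-f["cy"])/f["fy"],1]); o=-f["R"].T@f["t"]
    return o+d*(z-o[2])/d[2]
def crop(f,x0,y0,x1,y1,s,name):
    im=cv2.resize(f["image"][y0:y1,x0:x1,::-1],None,fx=s,fy=s,interpolation=cv2.INTER_CUBIC)
    cv2.imwrite("pics/"+name,im)
E
python3 - <<'E'
from h import *
f=np.load("top0.npz"); crop(f,250,165,380,300,4,"t1.png") if 0 else crop(f,250,165,380,295,4.5,"t1.png")
f=np.load("scene0.npz"); crop(f,250,155,430,260,4.4,"s1.png")
E
```

```text
(no output)
```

View pics/t1.png

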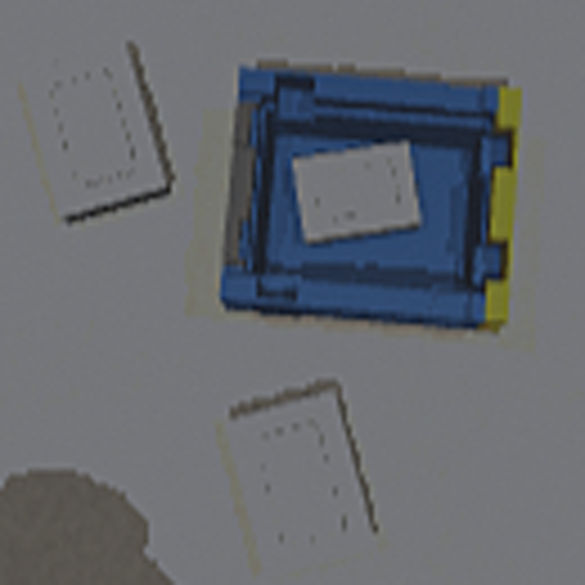

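View pics/s1.png

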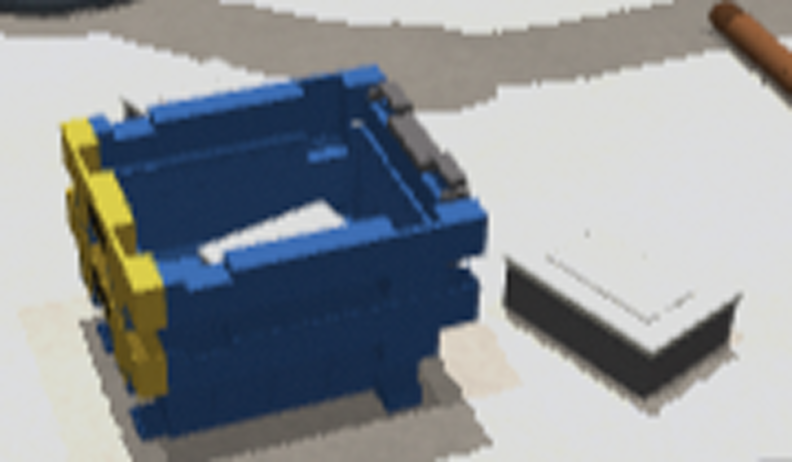

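```bash
cat >> h.py <<'E'
def cloud(f):
    h,w=f["range_z"].shape; v,u=np.mgrid[:h,:w]; r=f["range_z"]
    c=np.stack([(u-f["cx"])/f["fx"]*r,(v-f["cy"])/f["fy"]*r,r],-1)
    return (c-f["t"])@f["R"]
E
python3 - <<'E'
from h import *
f=np.load("top0.npz"); P=cloud(f)
S=P[165:250,290:380].reshape(-1,3); im=f["image"][165:250,290:380].reshape(-1,3)
print(np.histogram(S[:,2],bins=np.arange(-.01,.17,.01)))
m=(S[:,2]>.131)&(S[:,2]<.155)
r=cv2.minAreaRect(S[m,:2].astype(np.float32)); print(m.sum(),r,cv2.boxPoints(r),S[m,2].mean())
# corners by pixel
for n,(a,b) in dict(TL=(241,66),TR=(520,88),BR=(502,332),BL=(222,300)).items():
    print(n,backz(f,250+a/4.5,165+b/4.5,.138))
for n in [(70,195),(345,190),(300,490)]: print(back(f,250+n[0]/4.5,165+n[1]/4.5))
y=(im[:,0]>80)&(im[:,1]>80)&(im[:,2]<60); print("yellow",S[y&m].mean(0))
d=np.load("scene0.npz");Q=cloud(d);im2=d["image"]
S=Q[160:260,255:365].reshape(-1,3)
m=(S[:,2]>.131)&(S[:,2]<.155)
r=cv2.minAreaRect(S[m,:2].astype(np.float32)); print(m.sum(),r,cv2.boxPoints(r),S[m,2].mean())
E
```

```text
(array([1652, 2539,    0,    0,    0,  110,  783,  103,  131,  579,  284,
        122,  213,  100,  689,  320,    0]), array([-0.01,  0.  ,  0.01,  0.02,  0.03,  0.04,  0.05,  0.06,  0.07,
        0.08,  0.09,  0.1 ,  0.11,  0.12,  0.13,  0.14,  0.15,  0.16]))
975 ((0.5505272746086121, -0.043864794075489044), (0.19995050132274628, 0.16650289297103882), 84.72893524169922) [[ 0.45844337 -0.13576914]
 [ 0.6242422  -0.1510654 ]
 [ 0.64261115  0.04803956]
 [ 0.47681236  0.06333581]] 0.13858082802513888
TL [0.64047812 0.0460436  0.138     ]
TR [ 0.62218796 -0.15145546  0.138     ]
BR [ 0.45008194 -0.13330498  0.138     ]
BL [0.47437917 0.05971211 0.138     ]
[0.56416344 0.18031792 0.04429362]
[ 0.55868961 -0.02742066  0.08709444]
[0.34290863 0.0080482  0.04488201]
yellow [ 0.53989569 -0.13582416  0.13870224]
1186 ((0.551705539226532, -0.04629547894001007), (0.20167437195777893, 0.1723344326019287), 85.12124633789062) [[ 0.45727456 -0.13943902]
 [ 0.6289846  -0.15409562]
 [ 0.6461365   0.04684806]
 [ 0.4744265   0.06150466]] 0.13656201562666773
```

```bash
cat >> h.py <<'E'
YAW=np.radians(-95.2)  # lower/upper crate initial yaw
C=np.array([0.551,-0.0447])
E
python3 - <<'E'
from h import *
from plant import robot
u=np.array([np.cos(YAW),np.sin(YAW)]); g=C-.092*u; g2=C+.092*u
print(g,g2)
for y in (YAW,YAW+np.pi):
  for p,yy in ((g,y),(g2,y+np.pi)):
    for z in (.122,.30):
      yw=(yy+np.pi)%(2*np.pi)-np.pi
      q=robot.inverse_kinematics([*p,z],[np.pi,0,yw]); print(round(np.degrees(yw)),z,None if q is None else np.round(q,2))
f=np.load("scene0.npz")
crop(f,258,165,365,250,7,"s2.png")
E
```

```text
[0.5593382  0.04692136] [ 0.5426618  -0.13632136]
-95 0.122 [-0.73  0.52  0.77  1.96 -0.48  0.85 -1.37]
-95 0.3 [-0.82  0.29  0.84  1.77 -0.23  1.18 -1.58]
85 0.122 [-0.24  0.46  0.54  1.95 -0.32  0.81  1.95]
85 0.3 [-0.49  0.29  0.83  1.77 -0.23  1.18  1.89]
85 0.122 [-0.38  0.43  0.28  1.94 -0.16  0.8   1.47]
85 0.3 [-0.52  0.24  0.44  1.75 -0.11  1.17  1.43]
-95 0.122 [-0.63  0.72  1.17  1.97 -0.8   1.01 -0.73]
-95 0.3 [-0.61  0.34  1.02  1.78 -0.31  1.2  -1.17]
```

View pics/s2.png

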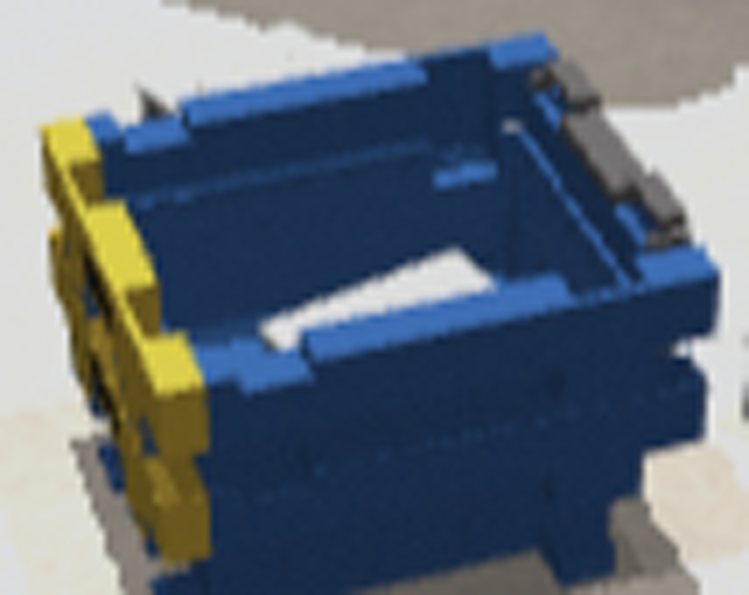

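```bash
python3 - <<'E'
from h import *
from plant import robot
u=np.array([np.cos(YAW),np.sin(YAW)]); g=C-.092*u
robot.grip(0.65)
robot.goto([*g,.20],[np.pi,0,YAW])
f=robot.grab_frame("wrist"); np.savez("w1.npz",**f); cv2.imwrite("pics/w1.png",f["image"][:,:,::-1])
s=robot.sense(); print(s["t"],s["tcp_pos"],s["tcp_rot"],s["joint_pos"],s["opening"],robot.nose_length)
print(proj(f,[*g,.138]))
P=cloud(f).reshape(-1,3); m=(P[:,2]>.132)&(P[:,2]<.142)&(abs(P[:,0]-.55)<.15)&(abs(P[:,1]+.04)<.16)
print(cv2.minAreaRect(P[m,:2].astype(np.float32)))
E
```

```text
3.1083 [0.55942317 0.04802242 0.19988053] [ 3.14144934e+00  2.37601980e-04 -1.65955484e+00] [-0.79550982  0.41703291  0.83686756  1.889911   -0.36699818  0.99524431
 -1.45660914] 0.6519596881831855 0.011
(np.float64(319.736714588739), np.float64(221.68548967302794))
((0.5492622256278992, -0.04744822531938553), (0.20063117146492004, 0.1666063517332077), 84.82524871826172)
```

View pics/w1.png

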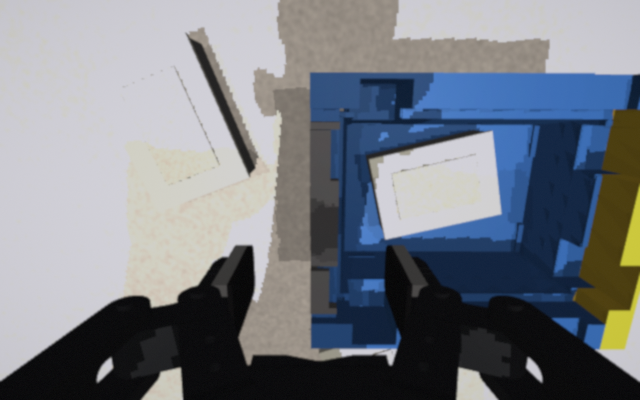

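```bash
python3 - <<'E'
from h import *
from plant import robot
g=[.5588,.0455]
robot.move_straight([*g,.160],vel=.15,attitude=[np.pi,0,YAW])
print(robot.move_straight([*g,.1215],vel=.06,contact_N=8))
print(robot.sense()["tcp_pos"])
robot.grip(0.0,strength=60)
s=robot.sense(); print(s["t"],s["tcp_pos"],s["opening"],s["wrist_force"],s["torque"])
f=robot.grab_frame("wrist"); np.savez("w2.npz",**f); cv2.imwrite("pics/w2.png",f["image"][:,:,::-1])
E
```

```text
False
[0.5590206  0.0453635  0.12160434]
4.7583 [0.55900619 0.04552506 0.12192054] 0.1759250841728754 [-0.38817986 -0.44941907  2.93104326] [-0.03158126  0.19394046 -0.04210994]
```

View pics/w2.png

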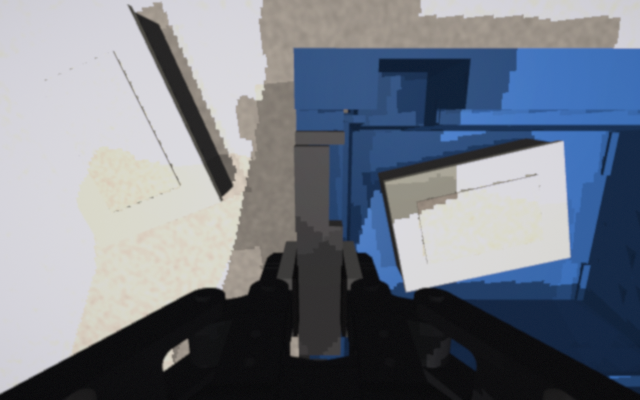

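```bash
python3 - <<'E'
from h import *
from plant import robot
robot.grip(0.0,strength=100)
p=robot.sense()["tcp_pos"]
for dz in (.02,.05,.1,.2):
    robot.move_straight([p[0],p[1],p[2]+dz],vel=.06 if dz<.1 else .12)
    s=robot.sense(); print(s["t"],s["tcp_pos"],s["opening"],s["wrist_force"],s["torque"])
for n in ("scene","top"):
    f=robot.grab_frame(n); np.savez(n+"3.npz",**f); cv2.imwrite(f"pics/{n}3.png",f["image"][:,:,::-1])
E
```

```text
5.5167 [0.5589123  0.0458294  0.14203533] 0.16560028940401264 [ 0.16718849 -0.0519907  -4.2143753 ] [ 0.28389266  0.01698341 -0.01640918]
6.1667 [0.55890892 0.04574938 0.17203231] 0.1711305235387328 [-0.76485247  0.53559188 -4.06520605] [ 0.31553438 -0.04816651  0.0229484 ]
6.7333 [0.5585451  0.04578563 0.22150222] 0.16543498159977452 [-0.81051963  0.24219714 -3.57801221] [ 0.33487632 -0.02568793  0.05792452]
7.7167 [0.55841726 0.04574343 0.32103571] 0.16685809848763344 [ 0.00929578  0.72380612 -3.51440666] [0.33747491 0.01289423 0.00676794]
```

View pics/scene3.png

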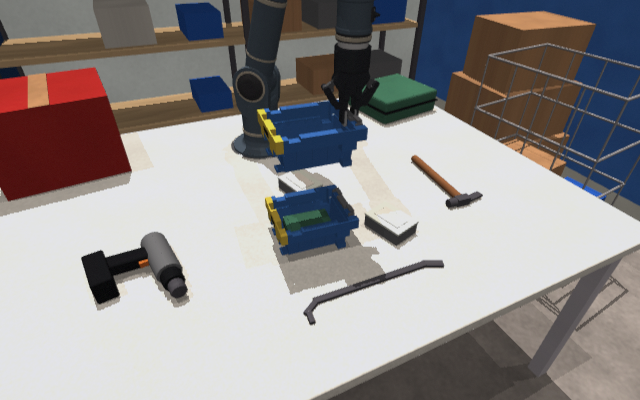

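View pics/top3.png

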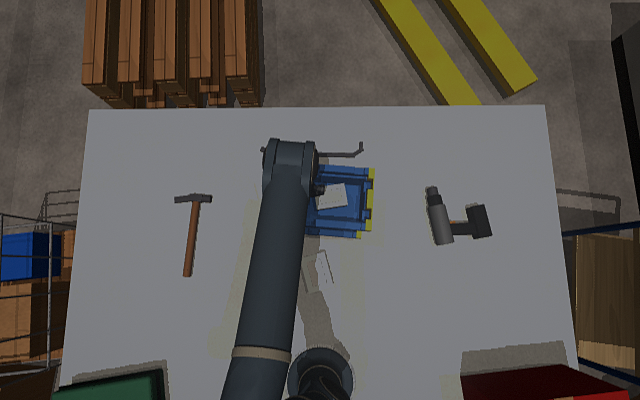

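```bash
python3 - <<'E'
from h import *
f=np.load("scene3.npz"); P=cloud(f)
S=P[180:255,255:365].reshape(-1,3)
m=(S[:,2]>.081)&(S[:,2]<.1)&(S[:,1]>-.2)&(S[:,1]<.1)
# restrict
r=cv2.minAreaRect(S[m,:2].astype(np.float32)); print(m.sum(),r,cv2.boxPoints(r))
crop(f,258,180,368,255,7,"s3.png"); crop(f,250,95,370,175,6.5,"s3b.png")
U=P[95:180,255:370].reshape(-1,3); im=f["image"][95:180,255:370].reshape(-1,3)
y=(im[:,0]>120)&(im[:,1]>100)&(im[:,2]<90)
print("yellow top z",np.percentile(U[y&(U[:,2]>.2),2],[90,95,99]), U[y&(U[:,2]>.3)].mean(0))
b=(im[:,2]>120)&(im[:,0]<100)&(U[:,2]>.3)
print(np.c_[U[b]][:5], np.polyfit(U[b][:,1],U[b][:,2],1))
E
```

```text
1329 ((0.5510628819465637, -0.04674858599901199), (0.2016116976737976, 0.17111515998840332), 84.49959564208984) [[ 0.45623675 -0.13888934]
 [ 0.626564   -0.15529121]
 [ 0.64588904  0.04539217]
 [ 0.47556174  0.06179404]]
yellow top z [0.33662923 0.33681851 0.33708462] [ 0.54656202 -0.13856026  0.33485556]
[[ 0.46810529 -0.00892709  0.33503528]
 [ 0.47388689 -0.00889576  0.33719962]
 [ 0.47088217 -0.0049588   0.33544256]
 [ 0.4741939  -0.00384595  0.33650719]
 [ 0.4737457  -0.00103886  0.33589007]] [-0.25466124  0.31900132]
```

View pics/s3.png

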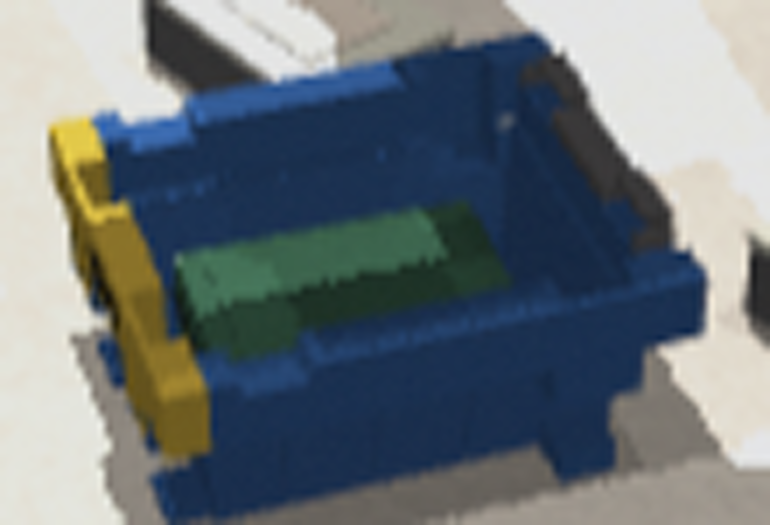

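View pics/s3b.png

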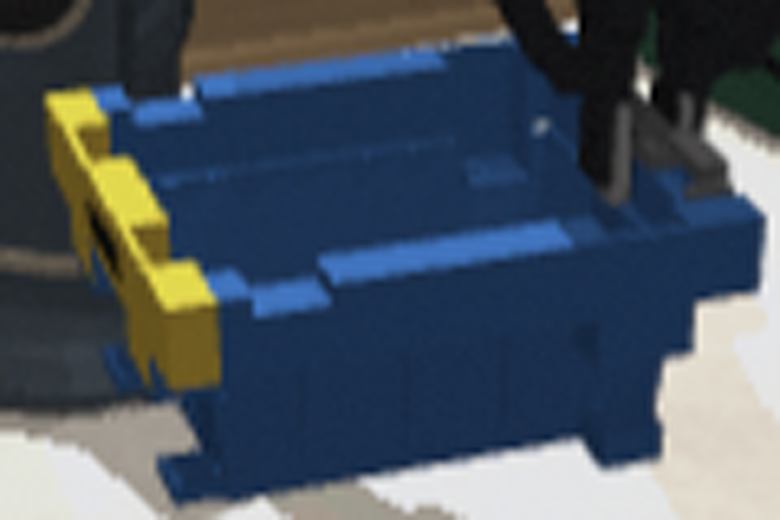

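```bash
python3 - <<'E'
from h import *
from plant import robot
c0=np.array([.5505,-.046]); c1=np.array([.55,-.19])
q=robot.sense()["joint_pos"]
# check path by nearest-IK along the way, execute each
for k,a in enumerate([-30,-60,-90,-120,-150,-180]):
    y=YAW+np.radians(a); t=(k+1)/6; c=c0*(1-t)+c1*t
    p=c-.092*np.array([np.cos(y),np.sin(y)])
    y=(y+np.pi)%(2*np.pi)-np.pi
    robot.goto([*p,.325],[np.pi,0,y])
    s=robot.sense(); print(round(s["t"],2),np.round(s["joint_pos"],2),s["opening"].round(3))
for n in ("scene","top","wrist"):
    f=robot.grab_frame(n); np.savez(n+"4.npz",**f); cv2.imwrite(f"pics/{n}4.png",f["image"][:,:,::-1])
f=np.load("top4.npz"); crop(f,260,150,440,280,4.4,"t4.png")
print(robot.sense()["tcp_pos"],robot.sense()["tcp_rot"])
E
```

```text
Traceback (most recent call last):
AttributeError: 'float' object has no attribute 'round'
```

```bash
python3 - <<'E'
from h import *
from plant import robot
c0=np.array([.5505,-.046]); c1=np.array([.55,-.19])
for k,a in enumerate([-30,-60,-90,-120,-150,-180]):
    if k<1: continue
    y=YAW+np.radians(a); t=(k+1)/6; c=c0*(1-t)+c1*t
    p=c-.092*np.array([np.cos(y),np.sin(y)])
    y=(y+np.pi)%(2*np.pi)-np.pi
    robot.goto([*p,.325],[np.pi,0,y])
    s=robot.sense(); print(round(s["t"],2),np.round(s["joint_pos"],2))
for n in ("scene","top","wrist"):
    f=robot.grab_frame(n); np.savez(n+"4.npz",**f); cv2.imwrite(f"pics/{n}4.png",f["image"][:,:,::-1])
f=np.load("top4.npz"); crop(f,260,150,440,280,4.4,"t4.png")
s=robot.sense();print(s["tcp_pos"],s["tcp_rot"],s["opening"])
E
```

```text
8.66 [-0.71  0.54  1.12  1.57 -0.49  1.35 -2.24]
9.07 [-0.61  0.63  1.23  1.52 -0.6   1.41 -2.58]
13.11 [ 0.95  0.64 -1.18  1.43  0.59  1.45  2.31]
13.55 [ 1.03  0.56 -1.08  1.47  0.5   1.4   1.93]
14.01 [ 1.1   0.47 -0.99  1.55  0.4   1.34  1.55]
[ 0.54263527 -0.27968038  0.32503786] [ 3.14107598e+00 -1.43024937e-03  1.48417598e+00] 0.16914109169988084
```

View pics/t4.png

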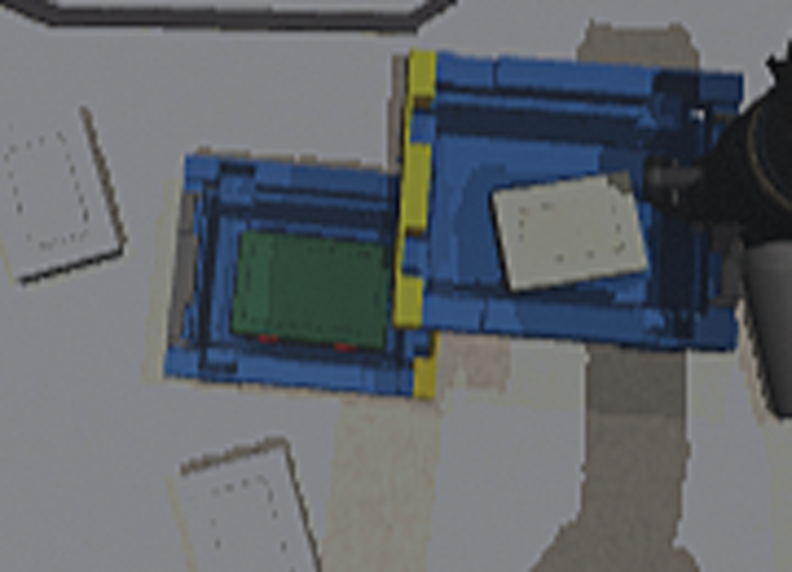

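View pics/scene4.png

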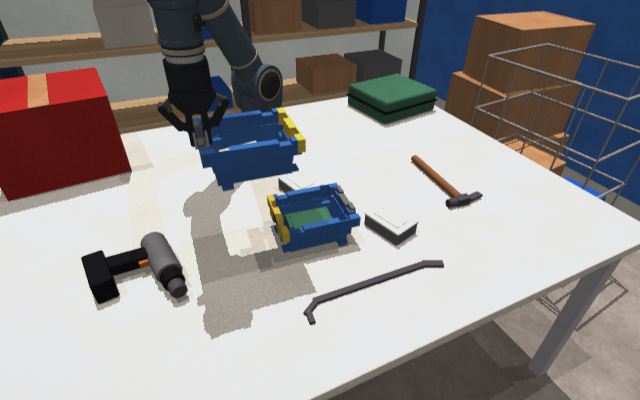

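View pics/wrist4.png

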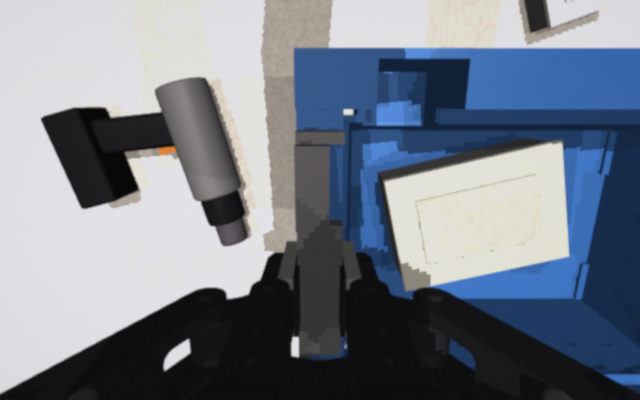

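```bash
python3 - <<'E'
from h import *
f=np.load("top4.npz"); P=cloud(f)
im=f["image"][180:245,294:310,::-1]
im=cv2.convertScaleAbs(im,alpha=1.6)
cv2.imwrite("pics/t4b.png",cv2.resize(im[:,:],None,fx=9,fy=9,interpolation=cv2.INTER_NEAREST))
f2=np.load("scene4.npz"); crop(f2,325,180,370,225,12,"s4b.png"); 
S=P[180:245,290:360].reshape(-1,3)
m=(S[:,2]>.081)&(S[:,2]<.106)&(S[:,1]>-.09); r=cv2.minAreaRect(S[m,:2].astype(np.float32)); print(r,cv2.boxPoints(r))
# line fit of blue end: min area on left half
np.set_printoptions(precision=1,suppress=True,linewidth=200)
print((P[182:245,294:308,2]*1000).astype(int))
E
```

```text
((0.5460109710693359, -0.017044954001903534), (0.1603463739156723, 0.16682401299476624), 84.3180923461914) [[ 0.45507118 -0.08856599]
 [ 0.6210756  -0.1050825 ]
 [ 0.63695073  0.05447608]
 [ 0.47094637  0.07099259]]
[[   3    1    0    1    6    0    1    0    0    0    1    6    4    2]
 [   3    1    3    2    1    6    3   -1    1    0    4    0    3 1266]
 [   0    0    4    0 1266   -3    0    0    0    4    0    3   -1   -1]
 [   1    0   -1    3    0    1    0   -1   90   92   97   93   88   88]
 [   3   -1   -1    0    2    1    0   -1   88   93   91   91   91   89]
 [  -2    1    0    2    1   -1   -2    0   92   91   91   88   90   88]
 [   0    4    0    1    3    4    0    0   91   90   89   89   89   92]
 [   1   -3    0    0    0    0    0   -1   90   90   89   90   88   91]
 [  -1    5    1    1    0    1    0    1   87   85   88   87   93   95]
 [  -1    4    0    2   -5    4   -1   -1   83   82   86   82   81   75]
 [   4    0    5    0    1   -4   -4    2   79   81   80   85   74    0]
 [   7   -1    1    1    0    1    0   89   95   93   89   86   74   63]
 [   1  
[... 3015 characters left out ...]
1    7   65   71   76   79   82   85   88]
 [   1    1    0    0   -3    6    1    4    1    1    3    3   -3   46]
 [   6    3    8   -2    1    2    0   -1    4    1    3   -1   -5   -2]
 [   3    1    3    3    1 1266    1   -4   -1   -1    0    0    2    0]
 [   5   -2    1    0    3    3    0    4    1   -2    7    0   -4    0]
 [   0   -4    5    4   -1    1    0    2    1    0    1    0    0    0]
 [   1   -1    0    1    4   -2   -4    4    4   -1    1    0    3    0]
 [   1    2    7    0    5    3    0    0    1    0    0    3    2   -3]
 [  -1    2    1   -1    2    0    1    0    4    0    0    0    0   -2]
 [   3    4    0    6 1266   -1    1    1    1    2   -1   -1    0    0]]
```

View pics/t4b.png

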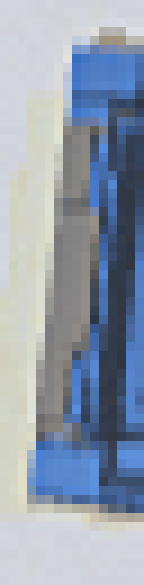

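View pics/s4b.png

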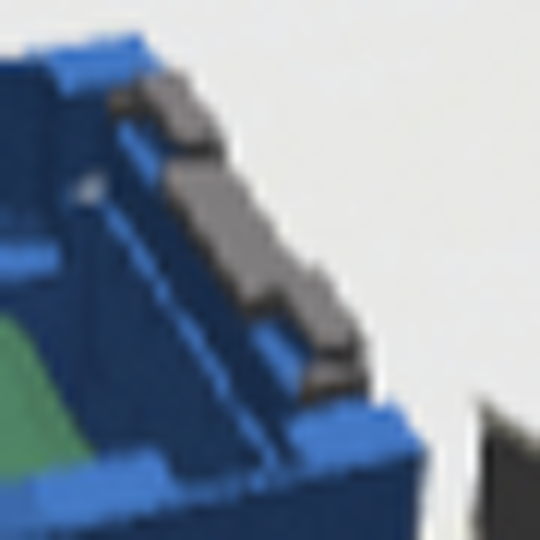

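```bash
python3 - <<'E'
from h import *
np.set_printoptions(precision=4,suppress=True)
for n in ("top4","scene4","scene3"):
    f=np.load(n+".npz"); P=cloud(f)
    if n[0]=="t": S=P[180:245,290:360].reshape(-1,3)
    else: S=P[180:255,255:370].reshape(-1,3)
    S=S[(abs(S[:,0]-.55)<.13)&(S[:,1]<.09)&(S[:,1]>-.18)]
    if n[0]=="t": S=S[(S[:,1]>-.085)]
    y=np.radians(-95.1); R=np.array([[np.cos(y),np.sin(y)],[-np.sin(y),np.cos(y)]])
    L=(S[:,:2]-[.5505,-.046])@R.T; z=S[:,2]
    rim=(z>.083)&(z<.094)
    # long rim edges y in strips of x
    for x0 in (-.1,-.08,-.04,0):
        m=rim&(L[:,0]>x0)&(L[:,0]<x0+.03); 
        if m.sum()>5: print(n,"x",x0,"y range",np.sort(L[m,1])[[1,-2]], "mid",np.sort(L[m,1])[[1,-2]].mean())
    m=rim; print(" xmin",np.sort(L[m,0])[[1,4]], "xmax",np.sort(L[m,0])[-4])
    h=(z>.0935)&(z<.105)&(L[:,0]<-.078); 
    for s in (-1,1):
        v=np.sort(L[h&(s*L[:,1]>.022)&(abs(L[:,1])<.062),1]); print("  lug",s,len(v),v[[0,1,-2,-1]],"med",np.median(v),v.mean())
    g=z>0.3
f=np.load("top4.npz"); P=cloud(f); U=P[150:240,340:435].reshape(-1,3)
m=(U[:,2]>.322)&(U[:,2]<.346)&(U[:,1]>-.31); r=cv2.minAreaRect(U[m,:2].astype(np.float32));print("upper",r,cv2.boxPoints(r))
b=U[m]; A=np.c_[b[:,:2],np.ones(len(b))]; print(np.linalg.lstsq(A,b[:,2],rcond=None)[0])
E
```

```text
top4 x -0.1 y range [-0.0897  0.0766] mid -0.006550708569775646
top4 x -0.08 y range [-0.0897  0.0751] mid -0.007301580362939784
top4 x -0.04 y range [-0.0899  0.0745] mid -0.007743915303122184
top4 x 0 y range [-0.0901  0.0742] mid -0.007949299429442204
 xmin [-0.1091 -0.1082] xmax 0.04361868425004305
  lug -1 30 [-0.0603 -0.0598 -0.0264 -0.0235] med -0.04711894371023741 -0.04640538737463415
  lug 1 25 [0.0223 0.0224 0.0575 0.0613] med 0.03286702461169231 0.034817403346486836
scene4 x -0.1 y range [-0.0881  0.0788] mid -0.004672087678155384
scene4 x -0.08 y range [-0.0898  0.0784] mid -0.005706047941786259
scene4 x -0.04 y range [-0.0907  0.0788] mid -0.005921000662277354
scene4 x 0 y range [-0.0899  0.0778] mid -0.006030124726431302
 xmin [-0.1064 -0.1059] xmax 0.09450318216902608
  lug -1 23 [-0.0613 -0.0613 -0.0354 -0.0352] med -0.04910121411833133 -0.04837597984631203
  lug 1 24 [0.0234 0.0243 0.0453 0.047 ] med 0.034348620695487025 0.03458725667307451
scene3 x -0.1 y range [-0.0807  0.0856] mid 0.0024567578914372126
scene3 x -0.08 y range [-0.0809  0.0849] mid 0.0020284963167256018
scene3 x -0.04 y range [-0.0818  0.0851] mid 0.0016316399460903977
scene3 x 0 y range [-0.0817  0.0848] mid 0.0015423243735809972
 xmin [-0.0998 -0.0988] xmax 0.10166465880041549
  lug -1 25 [-0.0553 -0.0532 -0.0277 -0.0262] med -0.040167744777854654 -0.041200292680600006
  lug 1 31 [0.024  0.0244 0.0503 0.0521] med 0.03765233972831426 0.03798186422727596
upper ((0.551062285900116, -0.1884133368730545), (0.20558010041713715, 0.1669057011604309), 84.92853546142578) [[ 0.4588 -0.2834]
 [ 0.6251 -0.2982]
 [ 0.6433 -0.0934]
 [ 0.477  -0.0786]]
[-0.0034  0.0058  0.3415]
```

```bash
python3 - <<'E'
from h import *
from plant import robot
f4=np.load("wrist4.npz"); tcp=np.array([.5426,-.2797,.325])
b=backz(f4,190,150,.09); off=b-tcp; print(b,off)
tgt=np.array([.551,.060])-off[:2]; print("tgt",tgt)
s=robot.sense(); print(s["tcp_rot"],s["opening"],s["wrist_force"],s["torque"])
robot.move_straight([*tgt,.32],vel=.2)
s=robot.sense(); print(s["t"],s["tcp_pos"],s["joint_pos"])
f=robot.grab_frame("wrist"); np.savez("w5.npz",**f); cv2.imwrite("pics/w5.png",f["image"][:,:,::-1])
f=robot.grab_frame("top"); np.savez("top5.npz",**f); cv2.imwrite("pics/top5.png",f["image"][:,:,::-1])
E
```

```text
[ 0.50928573 -0.41134527  0.09      ] [-0.03331427 -0.13164527 -0.235     ]
tgt [0.58431427 0.19164527]
[ 3.14107598e+00 -1.43024937e-03  1.48417598e+00] 0.16914109169988084 [ 0.34991731  0.06484315 -4.17469298] [-0.32666453 -0.0159853  -0.00200733]
16.6833 [0.58453843 0.19068732 0.31993789] [ 0.31252106  0.49259112 -1.0137645   1.5421549   0.42498385  1.34464394
  0.73430645]
```

View pics/w5.png

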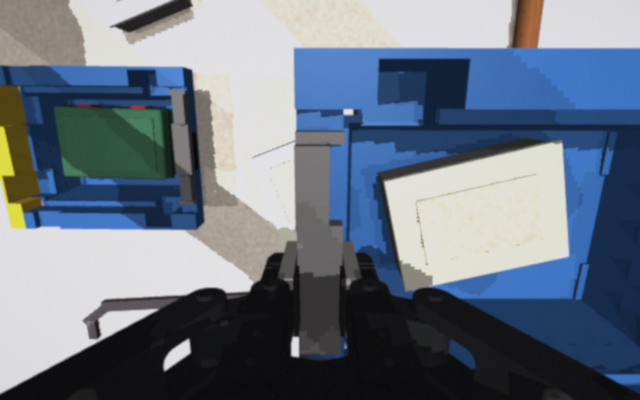

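View pics/top5.png

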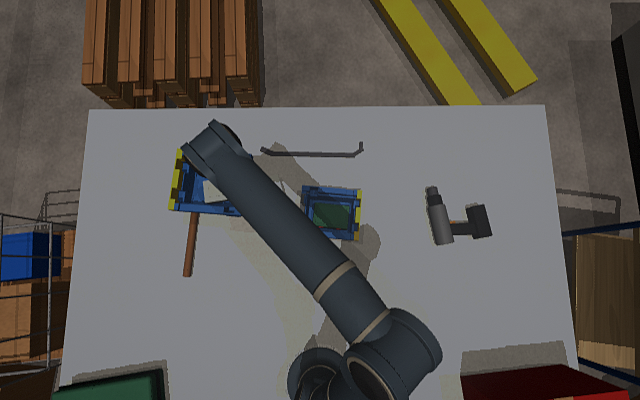

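```bash
python3 - <<'E'
from h import *
np.set_printoptions(precision=4,suppress=True)
f=np.load("w5.npz"); crop(f,155,60,215,235,3.4,"w5a.png") ; P=cloud(f)
im=cv2.resize(cv2.rotate(f["image"][60:235,155:215,::-1],cv2.ROTATE_90_CLOCKWISE),None,fx=4.5,fy=4.5,interpolation=cv2.INTER_CUBIC); cv2.imwrite("pics/w5b.png",im)
S=P[50:245,0:225].reshape(-1,3)
m=(S[:,2]>.084)&(S[:,2]<.095)&(S[:,1]<.1)
r=cv2.minAreaRect(S[m,:2].astype(np.float32)); print(r)
y=np.radians(-95.4); R=np.array([[np.cos(y),np.sin(y)],[-np.sin(y),np.cos(y)]])
L=(S[:,:2]-[.5435,-.039])@R.T; z=S[:,2]
for x0 in (-.1,-.08,-.04,0,.04):
    m=(z>.085)&(z<.095)&(L[:,0]>x0)&(L[:,0]<x0+.03); v=np.sort(L[m,1]);print(x0,v[[3,-4]],v[[3,-4]].mean())
m=(z>.085)&(z<.095);v=np.sort(L[m,0]);print("x",v[[0,5,-5,-1]])
h=(z>.0945)&(z<.102)&(L[:,0]<-.08)
for s in (-1,1):
    v=np.sort(L[h&(s*L[:,1]>.02),1]); print("lug",s,len(v),v[[0,2,-3,-1]],np.median(v)); 
h2=(z>.0945)&(z<.102)&(L[:,0]<-.08); print(np.histogram(L[h2,1],bins=np.arange(-.07,.072,.004)))
E
```

```text
((0.5424594879150391, -0.039585769176483154), (0.20192207396030426, 0.16663682460784912), 84.23564910888672)
-0.1 [-0.0836  0.0823] -0.0006548088336707017
-0.08 [-0.0835  0.0823] -0.0006164401586335952
-0.04 [-0.0834  0.0812] -0.0010705465328250396
0 [-0.0842  0.0815] -0.0013172076662767915
0.04 [-0.084   0.0812] -0.0014188008870225782
x [-0.1005 -0.1003  0.1015  0.102 ]
lug -1 365 [-0.0577 -0.0576 -0.0303 -0.0303] -0.04455037798870112
lug 1 307 [0.0215 0.0216 0.0492 0.0495] 0.035304248883061905
(array([ 0,  0,  0, 50, 61, 48, 48, 48, 61, 49,  0,  0,  0,  0,  0,  0,  0,
        0,  0,  0,  0,  0,  9, 46, 44, 39, 42, 46, 48, 33,  0,  0,  0,  0,
        0]), array([-0.07 , -0.066, -0.062, -0.058, -0.054, -0.05 , -0.046, -0.042,
       -0.038, -0.034, -0.03 , -0.026, -0.022, -0.018, -0.014, -0.01 ,
       -0.006, -0.002,  0.002,  0.006,  0.01 ,  0.014,  0.018,  0.022,
        0.026,  0.03 ,  0.034,  0.038,  0.042,  0.046,  0.05 ,  0.054,
        0.058,  0.062,  0.066,  0.07 ]))
```

View pics/w5b.png

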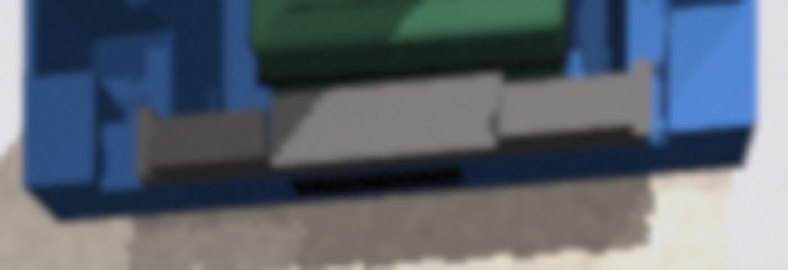

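```bash
python3 - <<'E'
from h import *
np.set_printoptions(precision=4,suppress=True)
f=np.load("w5.npz"); P=cloud(f); S=P[40:140,290:640].reshape(-1,3)
tcp=np.array([.58454,.19069,.31994]); y=1.48418
R=np.array([[np.cos(y),np.sin(y)],[-np.sin(y),np.cos(y)]])
L=(S[:,:2]-tcp[:2])@R.T; z=S[:,2]-tcp[2]
m=(z>.008)&(z<.022); 
for a in np.arange(-.01,.2,.03):
    k=m&(L[:,0]>a)&(L[:,0]<a+.01); 
    if k.sum()>5: print(round(a,3),np.sort(L[k,1])[[2,-3]], np.median(z[k]))
print(np.sort(L[m,0])[[3,-3]])
f=np.load("top4.npz"); P=cloud(f); S=P[150:240,340:435].reshape(-1,3);t=np.array([.542635,-.27968,.32504])
L=(S[:,:2]-t[:2])@R.T; z=S[:,2]-t[2]; m=(z>.008)&(z<.022)
for a in np.arange(-.01,.2,.03):
    k=m&(L[:,0]>a)&(L[:,0]<a+.02); v=np.sort(L[k,1]); print(round(a,3),v[[1,-2]],v[[1,-2]].mean(),np.median(z[k]))
print(np.sort(L[m,0])[[1,-2]])
E
```

```text
-0.01 [0.056  0.0838] 0.016408421108685955
0.02 [0.0804 0.0834] 0.01630950399377898
0.05 [0.0655 0.0833] 0.016378528808944748
0.08 [0.0654 0.0832] 0.016178224130884267
[-0.0083  0.1014]
-0.01 [-0.0824  0.0824] 2.605793650989341e-05 0.015848984617784972
0.02 [-0.0836  0.0828] -0.00041141870472952147 0.01640989706908408
0.05 [-0.0827  0.0829] 8.726646396017834e-05 0.016593022395904572
0.08 [-0.0823  0.0827] 0.00018449689559171117 0.016213147516565274
0.11 [-0.0821  0.0828] 0.00034733031932603076 0.016487887036157806
0.14 [-0.0814  0.0826] 0.0005978165965159071 0.009842094551740288
0.17 [-0.0833  0.0825] -0.0004339708691108793 0.016355922477039653Traceback (most recent call last):
  File "<stdin>", line 15, in <module>
IndexError: index 1 is out of bounds for axis 0 with size 0
```

```bash
cat >> h.py <<'E'
PSI=np.radians(84.35)
D=np.array([np.cos(PSI),np.sin(PSI)]); N=np.array([-D[1],D[0]])  # upper x,y axes in plan (level)
POST=np.array([.5485,.0571])
def pose(back,dip,h,lat=0.,psi=PSI,post=POST):
    """toe tip 'back' m short of posts, h above seat level, dip deg -> tcp pos, att"""
    th=np.radians(dip)
    Ry=np.array([[np.cos(th),0,np.sin(th)],[0,1,0],[-np.sin(th),0,np.cos(th)]])
    Rz=np.array([[np.cos(psi),-np.sin(psi),0],[np.sin(psi),np.cos(psi),0],[0,0,1]])
    T=np.array([*(post-back*D+lat*N),.083+h])
    return T+Rz@Ry@np.array([-.186,0,.0737]),[np.pi,th,psi]
def tip(s):
    """actual toe tip from sensed tcp: (back, lat, h), dip"""
    from scipy.spatial.transform import Rotation as Ro
    R=Ro.from_euler("xyz",s["tcp_rot"]).as_matrix()@np.diag([1,-1,-1])
    T=s["tcp_pos"]+R@np.array([.186,0,-.0737])
    v=T[:2]-POST
    return np.round(1e3*np.array([-v@D,v@N,T[2]-.083]),1),np.degrees(np.arcsin(-R[2,0])).round(2)
E
python3 - <<'E'
from h import *
from plant import robot
p,a=pose(.0095,7,.04); print(p,a)
for h,dip in ((.04,7),(0,7),(0,0)):
    q,b=pose(.002,dip,h); print(np.round(robot.inverse_kinematics(q,b),2))
robot.move_straight([p[0],p[1],.325],vel=.2)
robot.move_straight(p,vel=.1,attitude=a)
s=robot.sense(); print(s["t"],tip(s),s["wrist_force"],s["torque"],np.round(s["joint_pos"],2))
for n in ("scene","top","wrist"):
    f=robot.grab_frame(n); np.savez(n+"6.npz",**f); cv2.imwrite(f"pics/{n}6.png",f["image"][:,:,::-1])
crop(np.load("scene6.npz"),230,110,390,255,5,"s6.png")
E
```

```text
[ 0.53027352 -0.12713242  0.21881835] [3.141592653589793, np.float64(0.12217304763960307), np.float64(1.4721852240572169)]
[ 0.83  0.44 -0.97  1.84  0.54  1.13  1.11]
[ 0.79  0.49 -0.94  1.89  0.59  1.06  1.06]
[ 0.88  0.53 -0.96  1.89  0.52  0.99  1.16]
19.7583 (array([ 9.5, -0.7, 40.6]), np.float64(7.0)) [ 8.92804999e-02  2.87857354e-04 -3.97991311e+00] [-0.12148678  0.00144622  0.04055986] [ 0.83  0.43 -0.95  1.84  0.53  1.12  1.14]
```

View pics/s6.png

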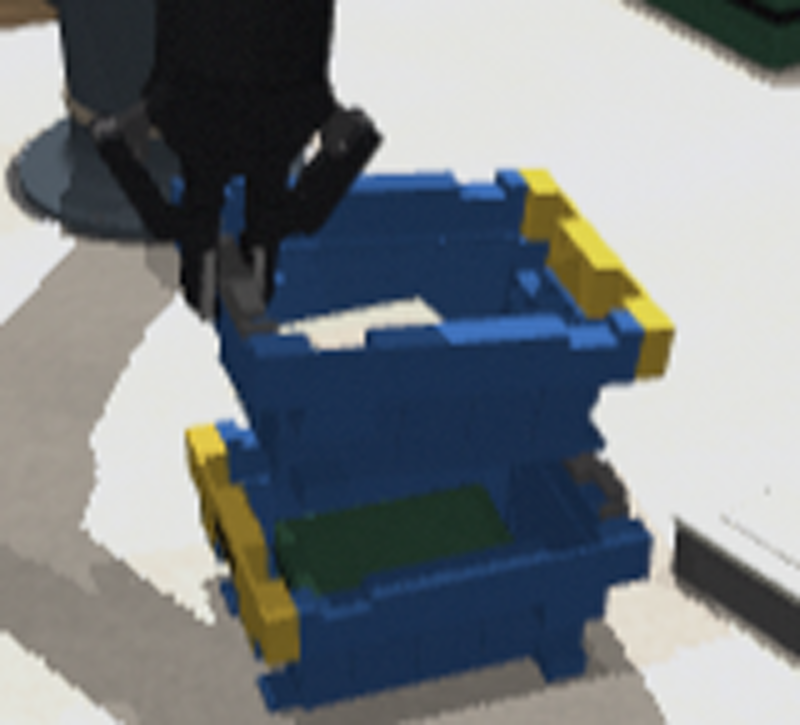

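```bash
python3 - <<'E'
from h import *
from plant import robot
p,a=pose(.0095,7,.012,lat=.0007); robot.move_straight(p,vel=.06,attitude=a)
s=robot.sense(); print(s["t"],tip(s),s["wrist_force"])
p,a=pose(.0095,7,-.004,lat=.0007); print(robot.move_straight(p,vel=.02,attitude=a,contact_N=2.5))
s=robot.sense(); print(s["t"],tip(s),s["wrist_force"],s["torque"])
for n in ("scene",):
    f=robot.grab_frame(n); np.savez(n+"7.npz",**f)
crop(np.load("scene7.npz"),260,140,390,255,6,"s7.png")
E
```

```text
20.525 (array([ 9.3,  0.7, 11.9]), np.float64(6.98)) [ 0.08358498  0.59389103 -3.32287748]
True
21.1333 (array([10.2,  0.9, -0.8]), np.float64(7.01)) [ 1.11205571 -0.14701025  0.65783873] [ 0.31747743 -0.21552997 -0.05517299]
```

View pics/s7.png

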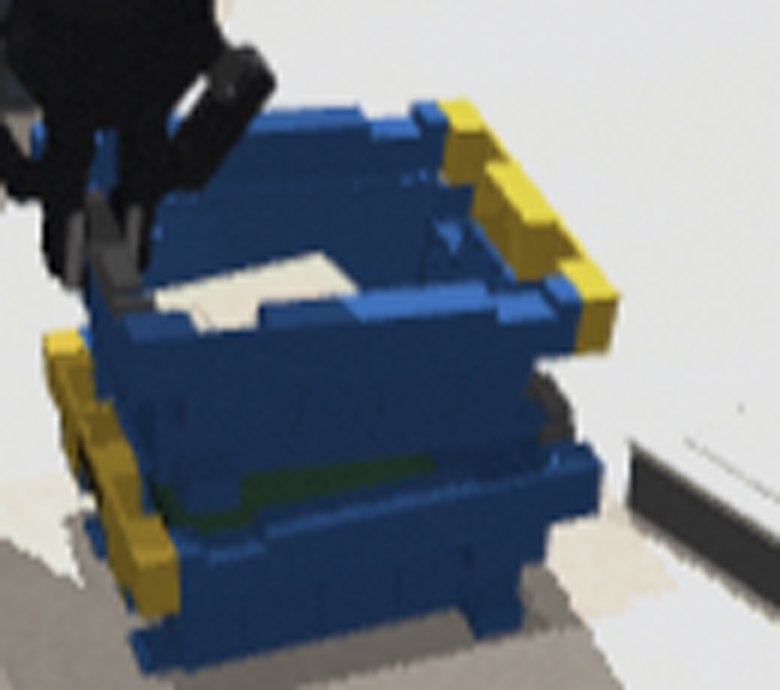

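```bash
python3 - <<'E'
from h import *
from plant import robot
p,a=pose(.0095,7,.0003,lat=.0007); robot.move_straight(p,vel=.02,attitude=a)
s=robot.sense(); print(s["t"],tip(s),s["wrist_force"],s["torque"])
p,a=pose(-.004,7,.0003,lat=.0007); print(robot.move_straight(p,vel=.015,attitude=a,contact_N=2.5))
s=robot.sense(); print(s["t"],tip(s),s["wrist_force"],s["torque"])
for n in ("scene","top"):
    f=robot.grab_frame(n); np.savez(n+"8.npz",**f)
crop(np.load("scene8.npz"),260,140,390,255,6,"s8.png")
crop(np.load("top8.npz"),260,140,390,255,6,"t8.png")
E
```

```text
21.45 (array([9.6, 0.9, 0.1]), np.float64(7.01)) [ 0.94674709 -1.02034329 -0.77948158] [-0.00680451 -0.0747105  -0.00843886]
True
22.1 (array([ 1.1,  1.2, -0.5]), np.float64(7.11)) [ 0.04412731 -1.15501483  0.6249592 ] [ 0.1993226  -0.25101571  0.02055809]
```

View pics/s8.png

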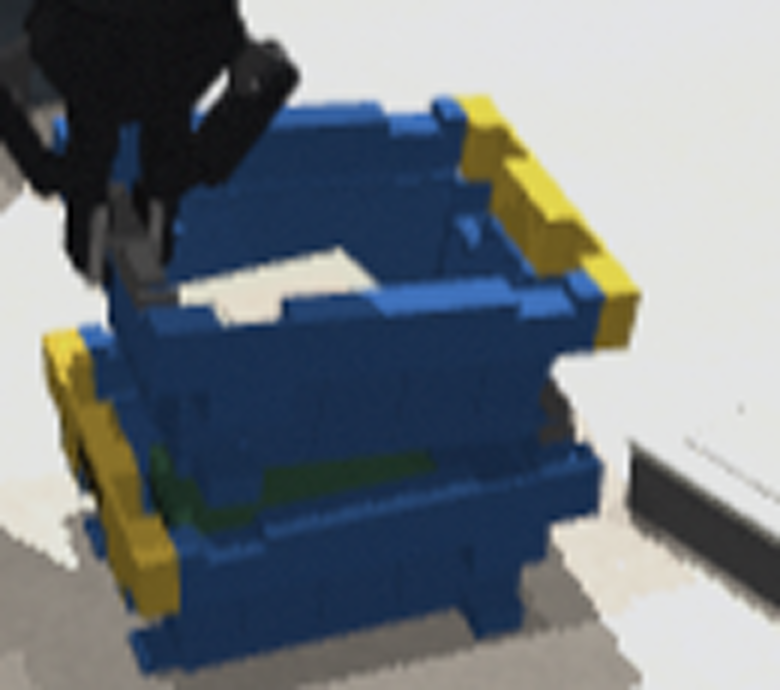

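View pics/t8.png

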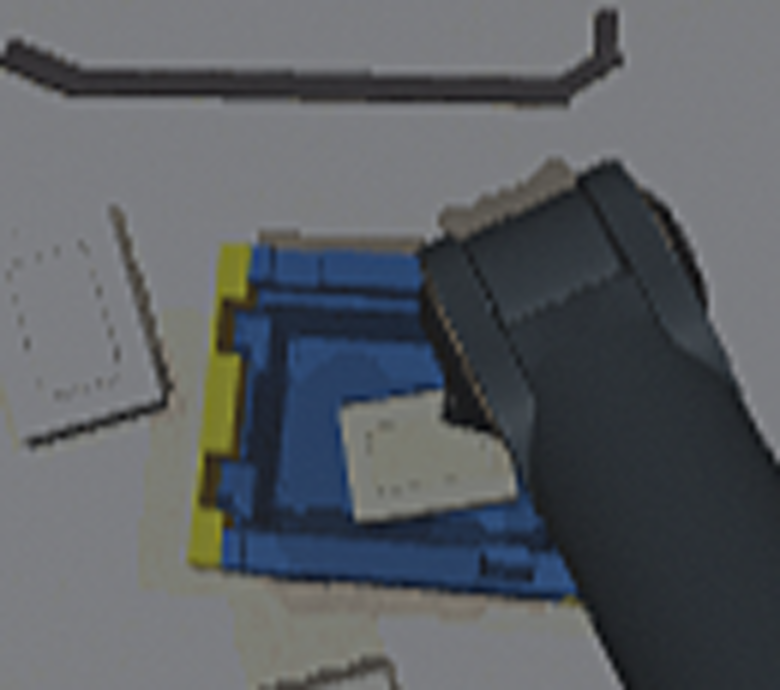

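```bash
python3 - <<'E'
from h import *
from plant import robot
p,a=pose(.0011,7,.001,lat=.0007); robot.move_straight(p,vel=.02,attitude=a)
s=robot.sense(); print(s["t"],tip(s),s["wrist_force"],s["torque"])
p,a=pose(-.005,7,.001,lat=.0007); print(robot.move_straight(p,vel=.012,attitude=a,contact_N=2.5))
s=robot.sense(); print(s["t"],tip(s),s["wrist_force"],s["torque"])
E
```

```text
22.45 (array([0.9, 1.4, 0.6]), np.float64(6.97)) [ 0.13533416  0.45766894 -3.35358992] [ 0.09482448 -0.14797753 -0.05128769]
True
22.7333 (array([ 0.9,  1.5, -0.1]), np.float64(7.09)) [ 0.89993728 -0.78683864 -0.28955493] [ 0.03892566 -0.29989475 -0.02567032]
```

```bash
python3 - <<'E'
from h import *
from plant import robot
p,a=pose(.0022,7,.0012,lat=.0010); robot.move_straight(p,vel=.02,attitude=a)
s=robot.sense(); print(s["t"],tip(s),s["wrist_force"],s["torque"])
for d in (5,3.2):
    p,a=pose(.0022,d,.0010,lat=.0010); print(robot.move_straight(p,vel=.02,attitude=a,contact_N=5))
    s=robot.sense(); print(s["t"],tip(s),s["wrist_force"],s["torque"])
for n in ("scene",):
    f=robot.grab_frame(n); np.savez(n+"9.npz",**f)
crop(np.load("scene9.npz"),260,140,390,255,6,"s9.png")
E
```

```text
23.0 (array([2.6, 1.5, 0.7]), np.float64(7.01)) [ 0.30221936 -0.73551467 -3.23080783] [-0.13790855 -0.04018355 -0.04544302]
False
23.5083 (array([2.7, 1.1, 0.8]), np.float64(5.01)) [-0.53791471  0.05315076 -3.02464724] [-0.17434699 -0.00139277 -0.03288106]
False
23.975 (array([2.6, 1. , 0.9]), np.float64(3.21)) [ 0.22789349 -0.14050532 -4.0858767 ] [-0.2374269   0.02990728 -0.01345147]
```

View pics/s9.png

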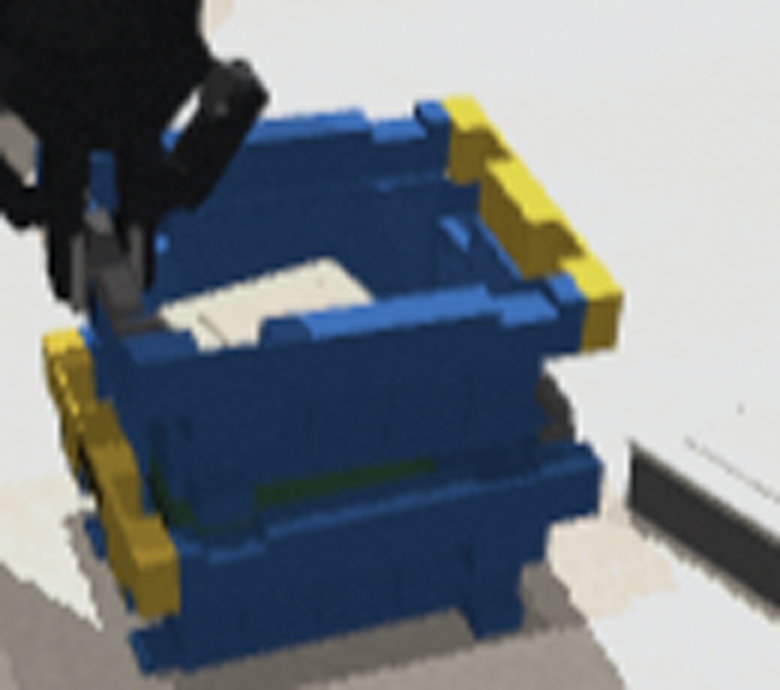

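```bash
python3 - <<'E'
from h import *
from plant import robot
f=np.load("scene9.npz")
im=cv2.convertScaleAbs(f["image"][200:255,280:340,::-1],alpha=1.8); im=cv2.resize(im,None,fx=13,fy=10,interpolation=cv2.INTER_CUBIC)
im=cv2.resize(cv2.convertScaleAbs(f["image"][205:240,280:340,::-1],alpha=2.2),None,fx=13,fy=13,interpolation=cv2.INTER_CUBIC)
cv2.imwrite("pics/s9b.png",im)
# upper rim pose vs lower rim, scene cam
P=cloud(f); S=P[140:255,260:390].reshape(-1,3)
y=np.radians(-95.65); R=np.array([[np.cos(y),np.sin(y)],[-np.sin(y),np.cos(y)]])
L=(S[:,:2]-[.5430,-.0393])@R.T
near=L[:,1]>.074
for lo,hi in ((.070,.088),(.14,.165),(.15,.18)):
    m=near&(S[:,2]>lo)&(S[:,2]<hi); v=np.sort(L[m,0]); print(lo,v[[2,5,-6,-3]])
E
```

```text
0.07 [-0.09776395 -0.0972065   0.09979395  0.10013813]
0.14 [-0.10255688 -0.10181746  0.09411513  0.0961847 ]
0.15 [-0.10371447 -0.10255688  0.09560862  0.09625639]
```

View pics/s9b.png

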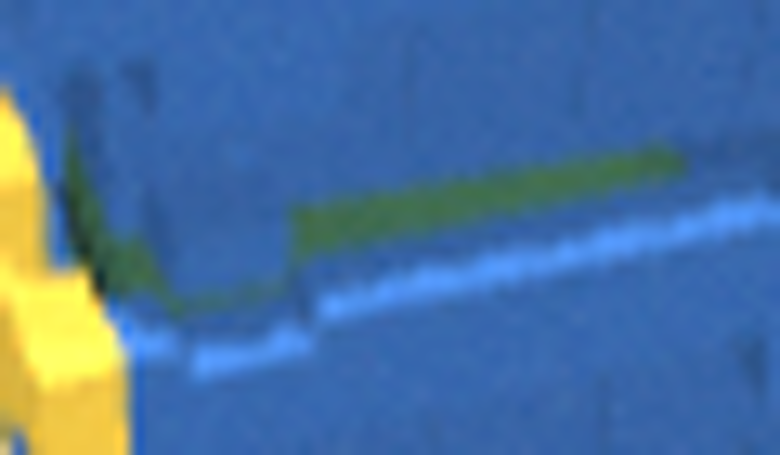

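```bash
python3 - <<'E'
from h import *
from plant import robot
for d,h in ((2.,.0008),(1.,.0006),(0.3,.0004)):
    p,a=pose(.0020,d,h,lat=.0010); c=robot.move_straight(p,vel=.012,attitude=a,contact_N=4)
    s=robot.sense(); print(c,s["t"],tip(s),s["wrist_force"],s["torque"])
    if c: break
f=robot.grab_frame("scene"); np.savez("scene10.npz",**f)
crop(f,260,140,390,255,6,"s10.png")
E
```

```text
False 24.5333 (array([2.2, 1. , 0.8]), np.float64(2.0)) [-0.48001889  0.01600042 -2.96692373] [-0.28152425  0.06303475 -0.00881183]
False 24.9917 (array([2.1, 0.9, 0.6]), np.float64(1.0)) [-0.15079408 -0.28797901 -3.26042081] [-0.10601472  0.0761254   0.02493889]
False 25.3583 (array([2.1, 0.9, 0.4]), np.float64(0.29)) [-0.34966634 -0.30844459 -2.77314563] [-0.04980105  0.01682823  0.01767633]
```

View pics/s10.png

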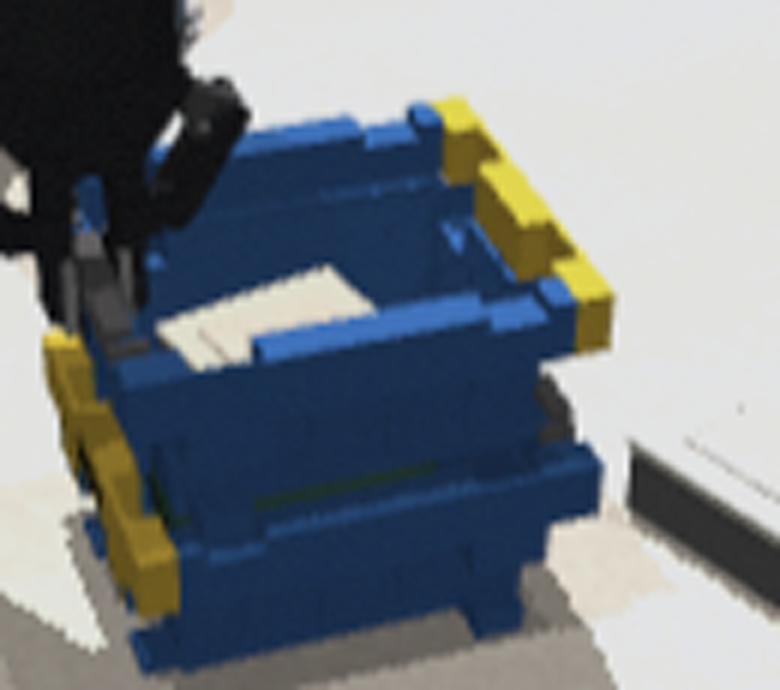

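```bash
cat >> h.py <<'E'
def check(f):
    P=cloud(f)[120:260,250:400].reshape(-1,3); z=P[:,2]
    y=np.radians(-95.65); R=np.array([[np.cos(y),np.sin(y)],[-np.sin(y),np.cos(y)]])
    L=(P[:,:2]-[.5430,-.0393])@R.T
    up=(z>.158)&(z<.185)&(abs(L[:,0])<.115)&(abs(L[:,1])<.1)
    near=up&(L[:,1]>.066)&(z>.163)
    v=L[near,0]; zz=z[near]
    print("near rim z by lower-x:",[(round(a,2),round(float(np.percentile(zz[(v>a)&(v<a+.03)],60)),4),int(((v>a)&(v<a+.03)).sum())) for a in np.arange(-.1,.1,.03) if ((v>a)&(v<a+.03)).sum()>4])
    yl=(L[:,0]<-.088)&up&(z>.163); print("yellow end z",np.median(z[yl]),yl.sum())
    v=np.sort(L[up,0]);w=np.sort(L[up,1]);print("ext x",v[[3,-4]],"y",w[[3,-4]])
    lo=(z>.078)&(z<.094)&(L[:,1]>.066)
    v=np.sort(L[lo,0]); print("lower near rim: x",v[[3,-4]],"z",np.percentile(z[lo&(z>.085)],60))
E
python3 - <<'E'
from h import *
check(np.load("scene9.npz")); check(np.load("scene10.npz"))
E
```

```text
near rim z by lower-x: [(np.float64(-0.1), 0.1715, 78), (np.float64(-0.07), 0.1687, 63), (np.float64(-0.04), 0.1754, 96), (np.float64(-0.01), 0.1775, 108), (np.float64(0.02), 0.1775, 113), (np.float64(0.05), 0.1773, 108), (np.float64(0.08), 0.1795, 81)]
yellow end z 0.17131820235570724 255
ext x [-0.10480459  0.10802039] y [-0.08716906  0.08216859]
lower near rim: x [-0.09788207  0.10011855] z 0.08951054231000301
near rim z by lower-x: [(np.float64(-0.1), 0.1717, 77), (np.float64(-0.07), 0.1663, 52), (np.float64(-0.04), 0.1725, 82), (np.float64(-0.01), 0.1727, 82), (np.float64(0.02), 0.1728, 88), (np.float64(0.05), 0.1716, 67), (np.float64(0.08), 0.173, 61)]
yellow end z 0.17167511461238677 184
ext x [-0.10090887  0.11203176] y [-0.08689605  0.0820858 ]
lower near rim: x [-0.09905721  0.10013859] z 0.08953930486385767
```

```bash
python3 - <<'E'
from h import *
from plant import robot
for d,h in ((0.,.0),(-.1,-.0006),(-.1,-.0014)):
    p,a=pose(.0020,d,h,lat=.0010); c=robot.move_straight(p,vel=.01,attitude=a,contact_N=3)
    robot.sleep(.15)
    s=robot.sense(); print(c,s["t"],tip(s),s["wrist_force"],s["torque"],s["opening"])
    if s["wrist_force"][2]>1: break
f=robot.grab_frame("scene"); np.savez("scene11.npz",**f); check(f)
crop(f,260,140,390,255,6,"s11.png")
E
```

```text
True 25.775 (array([2. , 0.9, 0.2]), np.float64(0.03)) [0.18042691 0.13559404 5.50881523] [-0.00866687  0.0413621   0.00954556] 0.16801802256850584
near rim z by lower-x: [(np.float64(-0.1), 0.1717, 79), (np.float64(-0.07), 0.1664, 55), (np.float64(-0.04), 0.1717, 81), (np.float64(-0.01), 0.1719, 83), (np.float64(0.02), 0.172, 89), (np.float64(0.05), 0.1711, 63), (np.float64(0.08), 0.1719, 60)]
yellow end z 0.1715001534329635 182
ext x [-0.10051441  0.11260259] y [-0.08646099  0.08241799]
lower near rim: x [-0.09931243  0.09986092] z 0.08941888451919439
```

View pics/s11.png

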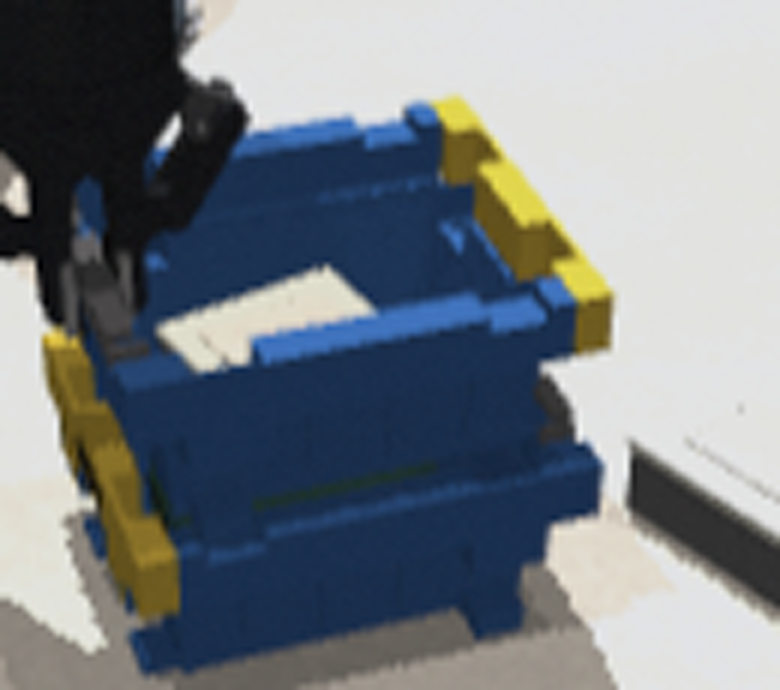

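```bash
python3 - <<'E'
from h import *
from plant import robot
robot.grip(0.3); 
s=robot.sense(); print(s["t"],tip(s),s["wrist_force"],s["opening"])
robot.grip(0.5)
p=s["tcp_pos"]; robot.move_straight([p[0],p[1],p[2]+.03],vel=.05); robot.move_straight([p[0],p[1],.34],vel=.15)
s=robot.sense(); print(s["t"],s["tcp_pos"],s["wrist_force"])
for n in ("scene","wrist"):
    f=robot.grab_frame(n); np.savez(n+"12.npz",**f); cv2.imwrite(f"pics/{n}12.png",f["image"][:,:,::-1])
    if n=="scene": check(f)
    P=cloud(f).reshape(-1,3); m=(P[:,2]>.165)&(P[:,2]<.178)&(abs(P[:,0]-.545)<.12)&(abs(P[:,1]+.04)<.13); r=cv2.minAreaRect(P[m,:2].astype(np.float32)); print(n,r)
    b=P[m]; print(np.linalg.lstsq(np.c_[b[:,:2]-b[:,:2].mean(0),np.ones(len(b))],b[:,2],rcond=None)[0])
E
```

```text
26.0917 (array([ 2.4,  2.6, -1.3]), np.float64(0.03)) [0.62281327 0.02929831 0.3356303 ] 0.29706057023319127
28.325 [ 0.52716397 -0.13021423  0.33902604] [-0.45861603  0.19867903  0.06997369]
near rim z by lower-x: [(np.float64(-0.1), 0.172, 78), (np.float64(-0.07), 0.1663, 55), (np.float64(-0.04), 0.1719, 82), (np.float64(-0.01), 0.1719, 85), (np.float64(0.02), 0.1716, 84), (np.float64(0.05), 0.1712, 60), (np.float64(0.08), 0.1717, 63)]
yellow end z 0.1716472009957237 175
ext x [-0.10033915  0.10020028] y [-0.08810228  0.0823347 ]
lower near rim: x [-0.09851546  0.10004037] z 0.08937135680431632
scene ((0.5407457947731018, -0.03886789828538895), (0.20162588357925415, 0.17180925607681274), 84.12213134765625)
[-0.0005377  -0.00688847  0.17093655]
wrist ((0.5375108122825623, -0.03840905427932739), (0.20088091492652893, 0.1663607656955719), 84.46813201904297)
[-0.00462662 -0.00369127  0.17222665]
```

View pics/scene12.png

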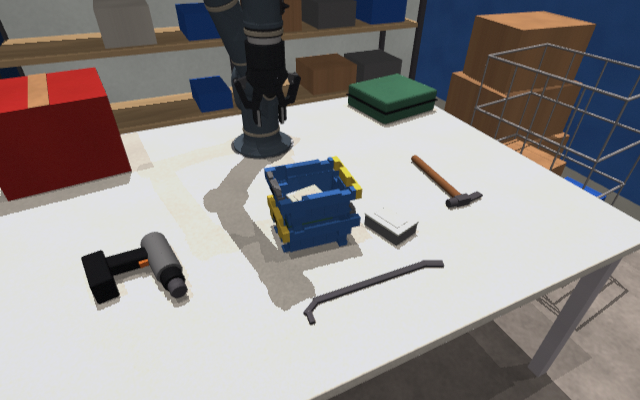

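View pics/wrist12.png

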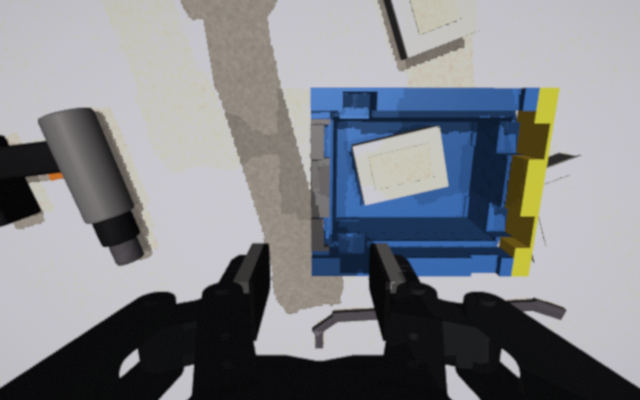

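```bash
python3 - <<'E'
from plant import robot
print(robot.sense()["t"]); print(robot.close_job())
E
```

```text
28.425
the job is handed in; nothing more can be done
None
```

I lifted the upper crate out, turned it half round and stacked it on the lower one. The toes are under the lugs and the heels are in the saddles. I handed the job in at about 28.4 s; no verdict was reported.

**Grey rail:** the wrist camera showed it about 3.7 mm off to one side. I lined the toes up with that, felt them land on the seat, slid them under the hooks and let the heels down while still holding the crate.

**Last checks:**
- The upper rim is level to about 0.005 rad, and stands about 82.5 mm above the lower rim (83 mm expected).
- The centres are about 5 mm apart in plan, from wrist camera readings before and after the stacking.
- The plug box is in the upper crate, and the gripper is clear of everything.
- The hammer, drill and pry bar look unmoved by eye in the pictures.
- I last saw the bit case in the lower crate just before the final lowering; the upper crate hides it now.

**What went wrong:** the lower crate shifted about 10 mm during the half turn. The arm changed configuration in one move there, and the crate I was holding most likely brushed the lower one. The limit is 40 mm, but I did not record the force of that touch. I measured the lower crate again before placing.

**Disagreement:** the cameras differed by 1–3 mm on crate positions. The wrist and scene views agreed on the rail offset (about 3.7–4 mm); the lower-resolution top view and one other scene view put it nearer 0–2 mm.

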